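# Close the lug lid of the specimen jar

### The job

The lid of the large specimen jar in the black square holder only lies on top of its thread: without lifting it off, turn it backward (counter-clockwise from above) until its bar points at the jar's two ribs and it drops fully in. Then screw it forward (clockwise) until the bar points at the two round studs, and let go. Never force it forward while it still stands on the thread, and leave the small jar where it is.

Things in the scene. Friction and masses are not known exactly. Their poses are not given: they have to be found in the camera images.
- jar: Large jar, fixed: black holder 116 x 116 x 22 mm, glass 80 mm across, aluminium collar 86 mm across, flat rim 100 mm above the table. Origin: centre of the underside; z up. Two straight ribs, 6 mm wide, stick out of the collar to 67 mm from the axis along +x and -x: with the lid's bar in line with them (within 10 degrees) the lid drops in. The mouth leaves 4 mm of sideways play.
- stud (a point): Top of one of two round studs, 11 mm across, beside the rim, opposite each other, 47 mm from the jar's axis, 70 degrees clockwise (from above) from the ribs; the rim's height. Bar pointing at the studs = closed. Once dropped in, the lid turns freely under the rim, clockwise only, with 2 mm of vertical play, to a hard stop about 80 degrees from the ribs.
- lid: Lid, loose, 160 g: steel disc 72 mm across, 6 mm thick; on it a black bar 60 long, 16 wide, 34 mm high; below a lugged plug. Origin: centre of the disc's underside; x along the bar (its ends are alike), z up; the bar spans 6 to 40 mm above it. At first it stands on the thread, origin 111 mm above the table, bar 27 to 42 degrees clockwise of the ribs. Dropped in or closed: 100 mm.
- small_jar: Bystander: small loose jar of the same pattern, 62 mm across, 82 mm high in all, with a 42 x 11 mm bar, no holder, already closed. Origin: centre of its underside. It may stand to either side of the large jar.
There are look-alikes about, which are no part of the job. What is shaped like the lid but purple is not meant. Leave any pink look-alike of the jar alone.

How it is judged:
On the way, in this order (a step that is already met when the one before it is completed fails the run):
1. the lid is turned back to the ribs and has dropped in (angle between the x axis of lid and the x axis of jar, either way round below 0.35 rad and z of lid in the frame of jar below 0.106 m), for 0.05 s.
2. the lid is screwed forward under the rim, its bar near the studs (angle between the x axis of lid and the x axis of jar, either way round above 0.96 rad and z of lid in the frame of jar below 0.106 m), for 0.1 s.
At the end, for the whole second after the job is handed in: The lid lies level (within 7 degrees), at rest and centred (8 mm) on the jar's rim, fully down (its underside within 4 mm of the rim's height), its bar turned at least 55 degrees from the line of the ribs, towards the studs (angle between the x axis of lid and the x axis of jar, either way round above 0.96 rad and z of lid in the frame of jar between 0.096 and 0.104 m and horizontal distance between lid and jar below 0.008 m and angle between lid's own z axis and vertical below 0.12 rad and linear speed of lid below 0.02 m/s); the robot touches nothing.
It fails at once if the lid is forced forward (bar more than 63 degrees from the ribs) while it still stands on the thread (z of lid in the frame of jar above 0.107 m and angle between the x axis of lid and the x axis of jar, either way round above 1.1 rad).
It fails at once if the lid is lifted off (raised more than 19 mm above where it started) (z of lid in the frame of jar above 0.13 m).
It fails at once if the small jar is moved by more than 30 mm (distance of small_jar from where it was at the start of the episode above 0.03 m).
It also fails if it takes over 35 s, if anything falls off the work surface, if the arm or the gripper's body presses on something with over 40 N, if the wrist force passes 120 N, or if a joint passes its speed limit or range.

### The arm

A 6-joint arm with a two-finger parallel gripper is mounted at the origin on the work surface. World frame = base frame: x ahead of the robot, y to its left, z up, the work surface at z = 0. Lengths are in m, angles in rad, forces in N, time in s.
With the tool pointing down it reaches from about 0.225 to 0.875 m from the base axis. Payload 3.4 kg.
Tool frame: the origin (TCP) lies midway between the tips of the shut fingers; the grasp point (between the pads) lies behind it (manip.grip_point_offset is the z of the grasp point in the tool frame, in m); z points along the fingers, x is the direction in which the jaws open and shut, and the axes are right-handed (so a half turn about z gives the same grasp; the last joint's range is limited). The gripper opens to 85 mm and grips with 20 to 120 N. Pads are 22 mm wide; open, the fingers measure 114 mm over their backs; the gripper's body (76 mm by 85 mm) begins 54 mm behind the grasp point. The pads swing forward as they close: fully open they stand 13 mm farther back than shut.
Start: joints at [-1.467, 0.276, 1.505, -0, 1.361, -0.121], TCP at [0.128, -0.561, 0.193] pointing down, gripper open.
Joint ranges: [-2.89, 2.89], [-0.75, 2.08], [0.22, 2.7], [-1.18, 4.32], [0.11, 2.71], [-2.7, 2.7]. Speed limits (rad/s): [2.57, 2.57, 3.14, 3.14, 3.14, 3.14].

### API

Orientations are given as a unit quaternion [w, x, y, z].
In Python, from rig import manip, eyes, recognise, regions_of, mark_of gives the robot as it stands.
- The arm moves only by the shell command python3 -m inch 'ROWS' [FORCE]. ROWS is JSON, a list of rows, each a list of 5 numbers: the gripper command: -1 is shut, 1 is fully open, values between are in proportion, then the shift along the tool's x, y, z in mm, then the turn about the tool's z in degrees. A call has 1 to 20 rows; each row shifts and turns the pose as measured when the row begins, along the tool's axes as they then stand; what a row does not reach is not made up. A row lasts 1/12 s, in which the tool goes at most 41.7 mm and 7.16 degrees, less where a joint would pass 70% of its speed; a pose out of reach is approached as far as the arm can. A call with a gripper value outside its range is refused whole. The fingers move at their own pace and stop on an object; FORCE is the grip in N (left out, the last holds). Time passes only in rows, so rows that do not move let the fingers close. It gives the time, the measured TCP pose, the force and the opening at its end, in the units of the state.
- manip.get_state(): the state, without advancing time (a new reading comes with each control period).
- eyes.get_image(name): name is "scene" or "top" or "wrist"; returns a dict with "frame" (480x640x3 uint8, red, green, blue), "K" (3x3 intrinsics, pixels), "rvec" (rotation vector, rad) and "tvec" (3), from world to camera coordinates, as OpenCV has them; the wrist camera has in their place "mount" (4x4, takes a point from camera to tool coordinates, whose origin is the TCP and whose axes are the tool frame's). Camera axes: x right, y down, z forward; pixel columns grow to the right and rows downward; lengths in m; the calibration is good to about 2 mm. A picture is of the moment at which its call begins: read the wrist's pose just before it. There is no depth.
- manip.sign_off(): hands the job in, once; it reports no verdict.
Trained networks look in a picture, given as the dict that the camera call returned (one of the last four; its "shot" number tells which), for a name from the list of things; names that differ only in an ending like _2 or _b are one class to them, and where a whole thing is asked for, a point or a joint stands for the part that bears it (a point fixed in the world has none). Each returns a list of dicts, best first, with "confidence" (0 to 1); they miss things now and then, are a little off and sometimes report something else, mostly with a low value. They report only what shows in the picture. A call takes as long as a camera call. They do not tell look-alikes from the thing itself.
- recognise(picture, target): "bbox" ([left, top, width, height] in pixels, round what is visible of it).
- regions_of(picture, target): "mask" (480x640 bool, what is visible of it) and "bbox" ([left, top, width, height] in pixels, round what is visible of it).
- mark_of(picture, target): "point" ([row, column] in pixels: a listed point, or the origin of a listed thing).
The state is a dict: "clock": time; "qpos": joint angles; "qd": joint speeds; "effort": joint torques, N m; "position": TCP position; "ee_rot": TCP orientation; "contact_force": force on the tool from outside, world axes, zero at the start; "moment": the same for the moment, N m; "width": finger opening in m.
Only numpy, scipy, OpenCV 4.12 (cv2) and the standard library are available. Lean on these libraries where they do the work, as an engineer would, in place of code of your own. Each camera call takes 0.05 s, during which the arm holds its last target.

## Working session

There is one attempt and no reset: what is moved stays moved. The work goes in short steps, Python scripts to look and compute and a shell command to move; the robot and the scene stay as the last step left them, time stands still between calls to the robot, and variables do not carry over. Pictures are saved under pics/ and viewed, and the job is handed in when it is done.

```bash
ls; mkdir -p pics; cat > h.py <<'E'
import numpy as np, cv2
from rig import manip, eyes, recognise, regions_of, mark_of
from scipy.spatial.transform import Rotation as R
def save(p,n): cv2.imwrite('pics/'+n,cv2.cvtColor(p['frame'],cv2.COLOR_RGB2BGR))
def ray(p,u,v,z):
    K=p['K'];d=np.linalg.inv(K)@np.array([u,v,1.])
    if 'rvec' in p:
        Rm=cv2.Rodrigues(np.array(p['rvec'],float))[0];o=-Rm.T@np.array(p['tvec']).ravel();d=Rm.T@d
    else:
        s=p['st'];q=s['ee_rot'];Rt=R.from_quat([q[1],q[2],q[3],q[0]]).as_matrix();M=np.array(p['mount'])
        d=Rt@M[:3,:3]@d;o=Rt@M[:3,3]+np.array(s['position'])
    return o+d*(z-o[2])/d[2]
E
python3 - <<'E'
from h import *
s=manip.get_state();print(s,manip.grip_point_offset)
for n in ['scene','top']:
    p=eyes.get_image(n);save(p,n+'0.png')
    for t in ['jar','lid','small_jar','stud']:
        for r in recognise(p,t)[:4]: print(n,t,r['bbox'],round(r['confidence'],2))
        for r in mark_of(p,t)[:4]: 
            v,u=r['point'];z={'jar':0,'lid':.111,'small_jar':0,'stud':.1}[t]
            print('   mark',u,v,round(r['confidence'],2),ray(p,u,v,z).round(4))
E
```

```text
pics
{'clock': 0.0, 'qpos': array([-1.46698477e+00,  2.76638229e-01,  1.50615291e+00,  2.87322150e-05,
        1.36067211e+00, -1.20965342e-01]), 'qd': array([ 6.88868530e-04,  1.03012117e-03, -4.74444703e-04, -2.10671290e-03,
        3.08289993e-06, -1.25648127e-03]), 'effort': array([ 3.53009113e-03, -4.16767251e+01, -2.45804018e+01, -1.58329635e-04,
        1.09591315e-02, -4.70837662e-06]), 'position': array([ 0.12812439, -0.55993443,  0.19240723]), 'ee_rot': array([-6.76850287e-04,  7.81946910e-01, -6.23344330e-01, -6.45640511e-04]), 'contact_force': array([-0.03795052, -0.90319387, -0.03006367]), 'moment': array([ 0.04073085, -0.04130384, -0.0130341 ]), 'width': 0.08550220616868172} -0.0187
scene jar [302.8, 188.7, 65.1, 68.2] 0.57
   mark 377.9 169.7 0.72 [0.4105 0.3613 0.    ]
scene lid [363.2, 239.9, 37.6, 37.4] 0.75
scene lid [320.8, 168.3, 34.0, 35.4] 0.56
   mark 338.9 190.4 0.67 [0.516  0.1442 0.111 ]
   mark 383.0 263.8 0.67 [0.7256 0.0683 0.111 ]
scene small_jar [175.6, 254.1, 45.5, 48.5] 0.62
   mark 200.7 289.4 0.62 [ 0.4752 -0.1742  0.    ]
scene stud [303.2, 187.6,
[... 175 characters left out ...]
6 0.41 [0.5003 0.1562 0.1   ]
top jar [144.4, 272.8, 68.0, 64.6] 0.69
top jar [251.7, 221.6, 69.3, 63.5] 0.68
   mark 181.2 306.3 0.8 [0.4014 0.3657 0.    ]
   mark 286.1 258.3 0.73 [0.5081 0.135  0.    ]
top lid [273.3, 168.8, 31.5, 29.1] 0.7
top lid [266.3, 233.3, 36.4, 34.9] 0.61
   mark 281.1 253.8 0.97 [0.5091 0.1396 0.111 ]
   mark 291.0 182.4 0.82 [0.6579 0.1204 0.111 ]
top small_jar [416.7, 258.1, 28.7, 25.7] 0.63
top small_jar [254.7, 221.2, 65.7, 66.8] 0.62
   mark 425.9 274.6 0.63 [ 0.4726 -0.1756  0.    ]
top stud [145.8, 272.6, 68.7, 66.8] 0.86
top stud [251.1, 220.3, 70.0, 69.4] 0.64
   mark 187.4 288.5 0.93 [0.438  0.3322 0.1   ]
   mark 298.6 234.6 0.64 [0.55   0.1043 0.1   ]
```

```bash
python3 - <<'E'
import cv2
a=cv2.imread('pics/scene0.png');b=cv2.imread('pics/top0.png')
cv2.imwrite('pics/s_crop.png',cv2.resize(a[110:310,160:430],None,fx=2.9,fy=2.9,interpolation=cv2.INTER_CUBIC))
cv2.imwrite('pics/t_crop.png',cv2.resize(b[150:350,130:330],None,fx=3,fy=3,interpolation=cv2.INTER_CUBIC))
E
```

```text
(no output)
```

View pics/s_crop.png

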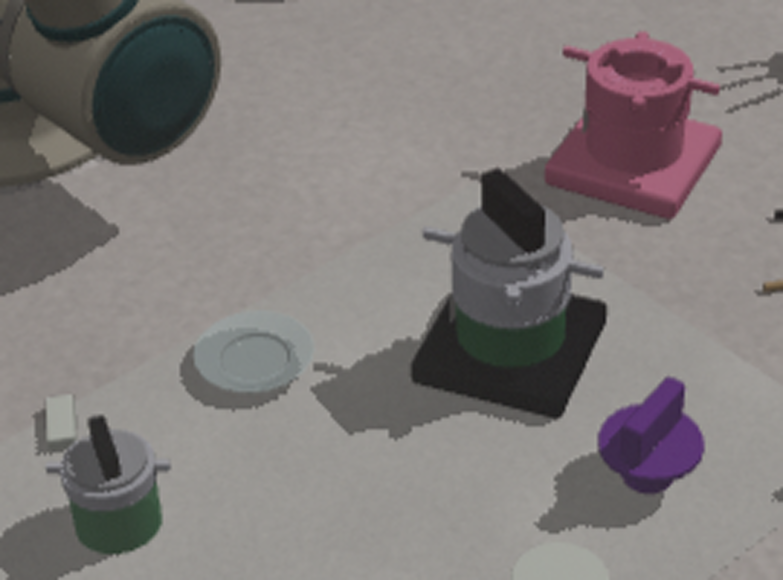

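View pics/t_crop.png

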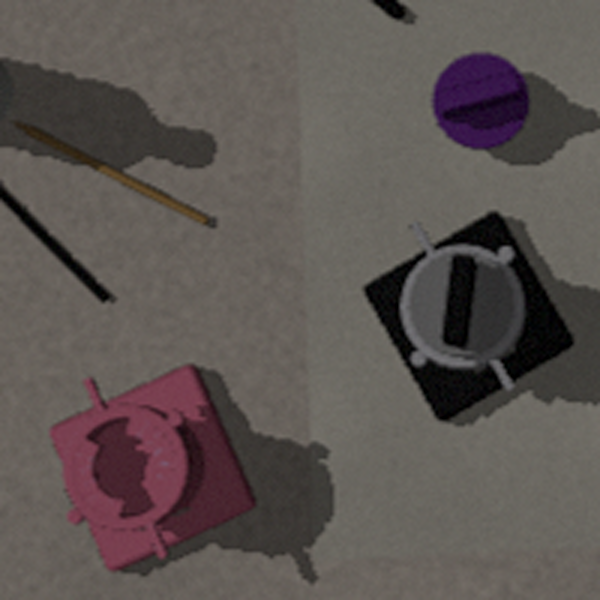

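View pics/top0.png

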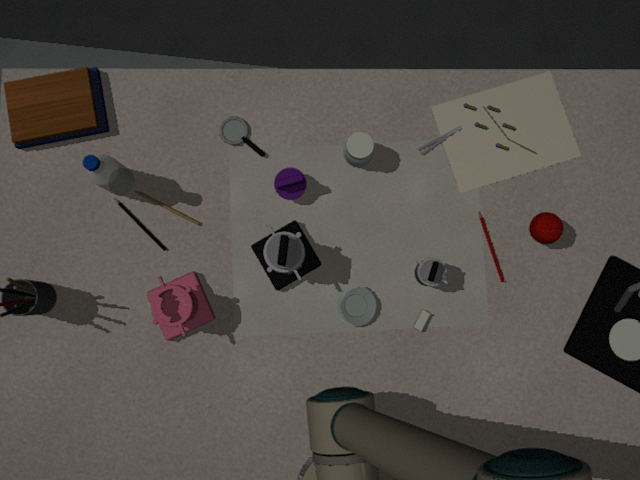

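The large jar is the black-holder one at top px (285,255), with its bar about 33° clockwise of the ribs. The purple lid is at (291,183), the pink jar at (181,305) and the small jar at (430,272). I'll move above the large jar, staying high.

```bash
python3 -m inch '[[1,0,0,-25,0],[1,-10,-9,-25,0],[1,-20,-18,-20,0],[1,-30,-26,-10,0],[1,-30,-26,0,0],[1,-30,-26,0,0],[1,-30,-26,0,0],[1,-30,-26,0,0],[1,-30,-26,0,0],[1,-30,-26,0,0],[1,-30,-26,0,0],[1,-30,-26,0,0],[1,-30,-26,0,0],[1,-30,-26,0,0],[1,-30,-26,0,0],[1,-30,-26,0,0],[1,-30,-26,0,0],[1,-30,-26,0,0],[1,-30,-26,0,0],[1,-30,-26,0,0]]'
python3 - <<'E'
from h import *
s=manip.get_state();print(s['qpos'].round(2));p=eyes.get_image('wrist');p['st']=s;save(p,'w1.png');print(s['position'],p['mount'])
E
```

```text
clock: 2.57
position: [0.4777, 0.0888, 0.2782]
ee_rot: [-0.001, 0.777, -0.63, 0.009]
contact_force: [0.8, -1.6, 0.4]
width: 0.0852
[ 0.05  0.09  1.53 -0.01  1.5   1.41]
[0.47765453 0.08879202 0.27819231] [[ 9.99999665e-01 -8.13333158e-04  9.04352525e-05 -1.68502377e-03]
 [ 7.56741970e-04  9.61122516e-01  2.76121236e-01 -6.92024588e-02]
 [-3.11497914e-04 -2.76121075e-01  9.61122809e-01 -1.79812703e-01]
 [ 0.00000000e+00  0.00000000e+00  0.00000000e+00  1.00000000e+00]]
```

View pics/w1.png

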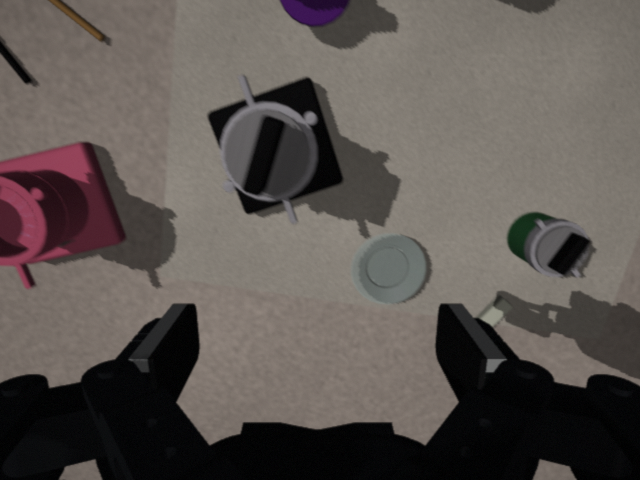

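```bash
python3 - <<'E'
import cv2
a=cv2.imread('pics/w1.png')
cv2.imwrite('pics/w1c.png',cv2.resize(a[70:230,200:350],None,fx=3.75,fy=3.75,interpolation=cv2.INTER_CUBIC))
E
```

```text
(no output)
```

View pics/w1c.png

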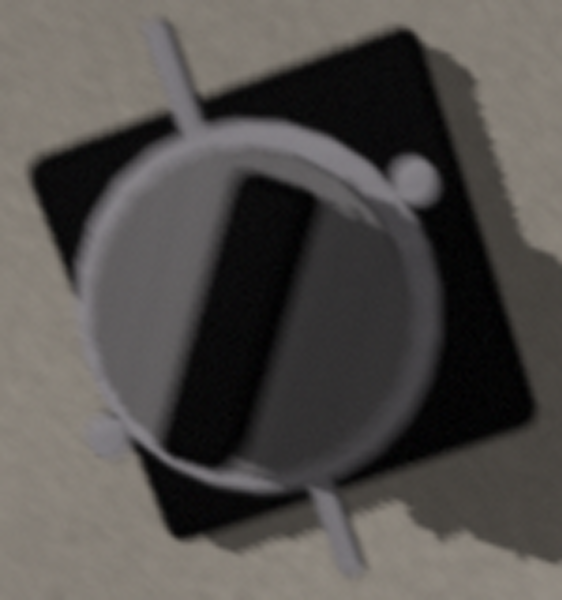

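```bash
python3 - <<'E'
from h import *
s=manip.get_state();p=eyes.get_image('wrist');p['st']=s
for t in ['lid','jar','stud']:
  for r in mark_of(p,t)[:4]:
    v,u=r['point'];print(t,u,v,round(r['confidence'],2),ray(p,u,v,{'jar':0,'lid':.111,'stud':.1}[t]).round(4))
f=lambda x,y,z: ray(p,200+x/3.75,70+y/3.75,z)
ang=lambda a,b:np.degrees(np.arctan2(*(a-b)[[1,0]]))
for z in (.08,.09,.1):
  a,b=f(157,20,z),f(352,575,z);print('rib',z,a,b,(a+b)/2,np.linalg.norm(a-b),ang(a,b))
a,b=f(415,180,.1),f(107,437,.1);print('stud',(a+b)/2,np.linalg.norm(a-b),ang(a,b))
a,b=f(240,180,.151),f(168,447,.151);print('bar left',a,b,np.linalg.norm(a-b),ang(a,b))
a,b=f(240,180,.151),f(315,203,.151);print('bar far',a,b,np.linalg.norm(a-b),ang(a,b))
# disc ellipse fit: use far/near of collar
q=R.from_quat(np.roll(s['ee_rot'],-1)).as_matrix();print('tool x ang',ang(q[:,0],0*q[:,0]),'R',q.round(3).tolist())
E
```

```text
lid 276.4 163.3 0.66 [0.5125 0.1393 0.111 ]
jar 74.4 208.2 0.95 [0.4023 0.3665 0.    ]
stud 321.9 127.0 0.69 [0.55   0.1076 0.1   ]
rib 0.08 [0.57815316 0.18557317 0.08      ] [0.45688633 0.11457297 0.08      ] [0.51751974 0.15007307 0.08      ] 0.1405228579018783 30.34843708759013
rib 0.09 [0.57729642 0.18365006 0.09      ] [0.45923226 0.11452497 0.09      ] [0.51826434 0.14908751 0.09      ] 0.13681163348376754 30.348437087590128
rib 0.1 [0.57643968 0.18172694 0.1       ] [0.46157819 0.11447698 0.1       ] [0.51900893 0.14810196 0.1       ] 0.13310040906565687 30.348437087590128
stud [0.51879263 0.14838317 0.1       ] 0.0941250736776052 -39.235632032063776
bar left [0.54664032 0.15126028 0.151     ] [0.49195586 0.15633751 0.151     ] 0.05491965999504054 -5.304471294043832
bar far [0.54664032 0.15126028 0.151     ] [0.54549374 0.13609145 0.151     ] 0.015212106000793046 85.67735487851029
tool x ang -77.7460630167865 R [[0.212, -0.977, 0.018], [-0.977, -0.212, -0.001], [0.005, -0.017, -1.0]]
```

```bash
python3 - <<'E'
from h import *
s=manip.get_state();p=eyes.get_image('wrist');p['st']=s;save(p,'w2.png')
s2=manip.get_state();print(s['position'],s2['position'],s['qd'].round(3))
a=cv2.imread('pics/w2.png')
cv2.imwrite('pics/w2c.png',cv2.resize(a[80:240,205:355],None,fx=3.75,fy=3.75,interpolation=cv2.INTER_CUBIC))
np.save('st.npy',np.concatenate([s['position'],s['ee_rot']]));np.save('K.npy',p['K']);np.save('M.npy',p['mount'])
E
```

```text
[0.4766897  0.08630907 0.27767052] [0.47657497 0.08569652 0.2778197 ] [-0.034 -0.016  0.009 -0.001  0.002  0.003]
```

View pics/w2c.png

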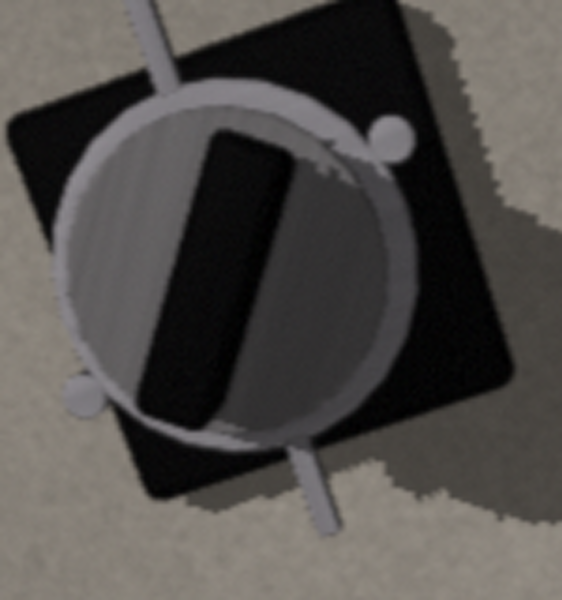

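```bash
python3 - <<'E'
from h import *
t=eyes.get_image('top')
g=lambda x,y,z: ray(t,130+x/3,150+y/3,z)
ang=lambda a,b:np.degrees(np.arctan2(*(a-b)[[1,0]]))
a,b=g(506,255,.1),g(418,359,.1);print('top studs',(a+b)/2,np.linalg.norm(a-b),ang(a,b))
a,b=g(416,226,.095),g(510,386,.095);print('top ribs',(a+b)/2,np.linalg.norm(a-b),ang(a,b))
x=np.load('st.npy');p=dict(K=np.load('K.npy'),mount=np.load('M.npy'),st=dict(position=x[:3],ee_rot=x[3:]))
f=lambda x,y,z: ray(p,205+x/3.75,80+y/3.75,z)
a,b=f(391,137,.1),f(84,395,.1);print('stud',a,b,(a+b)/2,np.linalg.norm(a-b),ang(a,b))
a,b=f(217,130,.151),f(139,413,.151);print('bar left',a,b,np.linalg.norm(a-b),ang(a,b))
c=f(292,152,.151);print('far',np.linalg.norm(a-c),ang(a,c)); 
d=f(212,427,.117) ; print('bar centre', (c+b)/2)
q=R.from_quat(np.roll(x[3:],-1)).as_matrix();print('tool x ang',ang(q[:,0],0*q[:,0]),q.round(3).tolist())
E
```

```text
top studs [0.51316866 0.13419794 0.1       ] 0.09380774707418402 -39.80783188828029
top ribs [0.51444807 0.1340486  0.095     ] 0.12910081273154447 30.760275779504745
stud [0.5503465 0.1080145 0.1      ] [0.47781719 0.16750833 0.1       ] [0.51408184 0.13776142 0.1       ] 0.09380840530359362 -39.361103110729324
bar left [0.54339903 0.14088147 0.151     ] [0.48558747 0.14696854 0.151     ] 0.05813113467610445 -6.010618217216522
far 0.015070783419656382 86.11351490435835
bar centre [0.5139825  0.13640694 0.151     ]
tool x ang -78.02520930553618 [[0.207, -0.978, 0.012], [-0.978, -0.208, -0.01], [0.013, -0.01, -1.0]]
```

```bash
python3 -m inch '[[1,0,0,0,-7.1],[1,0,0,0,-7.1],[1,0,0,0,-7.1],[1,0,0,0,-7.1],[1,0,0,0,-7.1],[1,0,0,0,-7.1],[1,0,0,0,-7.1],[1,0,0,0,-7.1],[1,0,0,0,-7.1],[1,0,0,0,-7.1],[1,0,0,0,-7.1],[1,0,0,0,-7.1],[1,0,0,0,-7.1],[1,0,0,0,-7.1],[1,0,0,0,-7.1],[1,0,0,0,-7.1],[1,0,0,0,-7.1],[1,0,0,0,-7.1],[1,0,0,0,-7.1],[1,0,0,0,-7.1]]'
cat > d.py <<'E'
from h import *
import sys
# print tool-frame shift (mm) to world target x y z and turn (deg) to tool-x angle
s=manip.get_state();T=np.array([float(v) for v in sys.argv[1:4]])
q=R.from_quat(np.roll(s['ee_rot'],-1)).as_matrix()
a=np.degrees(np.arctan2(q[1,0],q[0,0]))
print('clock',s['clock'],'pos',s['position'].round(4),'yaw',a.round(2),'shift mm',(q.T@(T-s['position'])*1000).round(1),'turn',round((a-float(sys.argv[4])+180)%360-180,2),'z',q[:,2].round(3),'q6',s['qpos'][5].round(2),'F',s['contact_force'].round(1),'w',s['width'].round(4))
E
python3 d.py .514 .1365 .20 84.5
```

```text
clock: 4.58
position: [0.464, 0.0492, 0.2852]
ee_rot: [0.013, 0.843, 0.538, 0.004]
contact_force: [-0.3, -0.7, -0.2]
width: 0.0852Traceback (most recent call last):
  File "d.py", line 7, in <module>
    print('clock',s['clock'],'pos',s['position'].round(4),'yaw',a.round(2),'shift mm',(q.T@(T-s['position'])*1000).round(1),'turn',round((a-float(sys.argv[4])+180)%360-180,2),'z',q[:,2].round(3),'q6',s['qpos'][5].round(2),'F',s['contact_force'].round(1),'w',s['width'].round(4))
                                                                                                                                                                                                                                                                  ^^^^^^^^^^^^^^^^
AttributeError: 'float' object has no attribute 'round'
```

```bash
sed -i "s/s\['width'\].round(4)/round(s['width'],4)/" d.py; python3 d.py .514 .1365 .20 84.5
```

```text
clock 4.5833 pos [0.464  0.0492 0.2852] yaw 65.1 shift mm [100.8   6.4  84.7] turn -19.4 z [ 0.021 -0.018 -1.   ] q6 -1.16 F [-0.3 -0.7 -0.2] w 0.0852
```

```bash
python3 -m inch '[[1,20,1,12,-6.5],[1,25,4,15,-6.5],[1,25,6,15,-6.5],[1,15,5,15,0],[1,5,3,10,0],[1,0,0,0,0]]'; python3 d.py .514 .1365 .19 84.5
python3 - <<'E'
from h import *
s=manip.get_state();p=eyes.get_image('wrist');save(p,'w3.png')
E
```

```text
clock: 5.08
position: [0.5078, 0.121, 0.2195]
ee_rot: [0.018, 0.74, 0.673, 0.004]
contact_force: [-1.2, -0.2, 0.9]
width: 0.0854
clock 5.0833 pos [0.5078 0.121  0.2195] yaw 84.58 shift mm [16.6  3.8 29.4] turn 0.08 z [ 0.029 -0.021 -0.999] q6 -1.35 F [-1.2 -0.2  0.9] w 0.0854
```

View pics/w3.png

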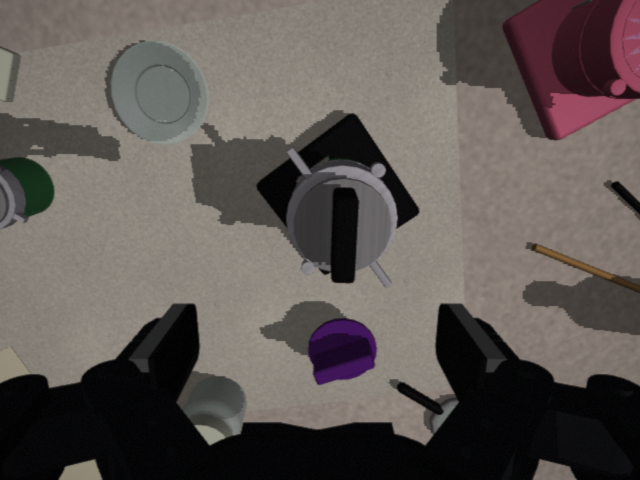

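```bash
python3 -m inch '[[1,16,4,20,0],[1,0,0,20,0],[1,0,0,0,0],[1,0,0,0,0]]'; python3 d.py .514 .1365 .125 84.5
python3 - <<'E'
from h import *
s=manip.get_state();p=eyes.get_image('wrist');p['st']=s;save(p,'w4.png')
E
```

```text
clock: 5.47
position: [0.5159, 0.1296, 0.1845]
ee_rot: [0.021, 0.742, 0.67, 0.006]
contact_force: [0.1, 0.3, 0.5]
width: 0.0858
clock 5.4667 pos [0.5159 0.1296 0.1845] yaw 84.09 shift mm [ 7.9 -5.  59.2] turn -0.41 z [ 0.037 -0.024 -0.999] q6 -1.32 F [0.1 0.3 0.5] w 0.0858
```

View pics/w4.png

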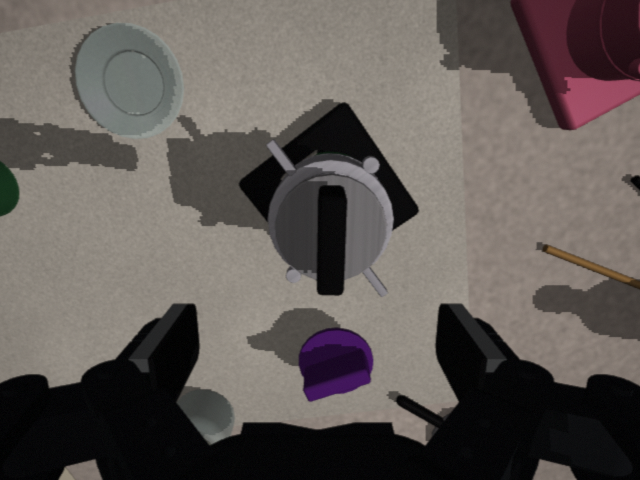

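```bash
python3 -m inch '[[1,6,-4,22,0],[1,1,0,22,0],[1,0,0,0,0],[1,0,0,0,0]]'; python3 d.py .514 .1365 .124 84.5
python3 - <<'E'
from h import *
s=manip.get_state();p=eyes.get_image('wrist');p['st']=s;save(p,'w5.png')
E
```

```text
clock: 5.85
position: [0.5182, 0.1332, 0.1473]
ee_rot: [0.025, 0.744, 0.668, 0.011]
contact_force: [0.4, -0.3, 0.4]
width: 0.0857
clock 5.85 pos [0.5182 0.1332 0.1473] yaw 83.82 shift mm [ 3.2 -5.7 22.9] turn -0.68 z [ 0.05  -0.024 -0.998] q6 -1.31 F [ 0.4 -0.3  0.4] w 0.0857
```

View pics/w5.png

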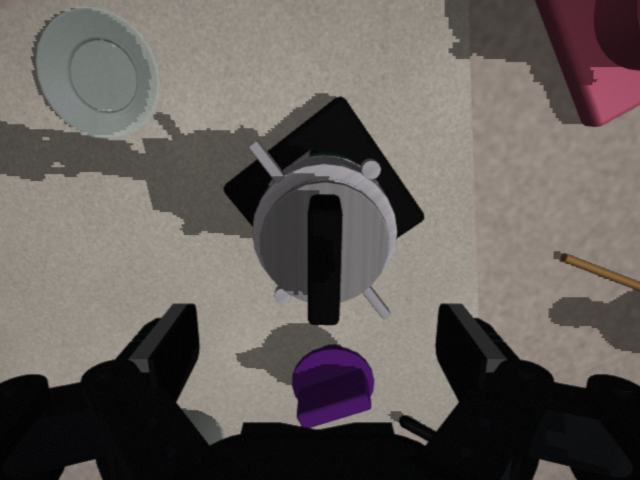

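```bash
python3 -m inch '[[1,3,-6,24,-0.5],[1,0,0,0,0]]'; python3 d.py .514 .1365 .124 84.5

```

```text
clock: 6.07
position: [0.5162, 0.1358, 0.1267]
ee_rot: [0.027, 0.741, 0.671, 0.013]
contact_force: [-1.4, 0.1, -1.1]
width: 0.0854
clock 6.0667 pos [0.5162 0.1358 0.1267] yaw 84.26 shift mm [ 0.5 -2.4  2.5] turn -0.24 z [ 0.056 -0.023 -0.998] q6 -1.31 F [-1.4  0.1 -1.1] w 0.0854
```

```bash
python3 -m inch '[[-1,0,-2,1,0],[-1,0,0,0,0],[-1,0,0,0,0],[-1,0,0,0,0],[-1,0,0,0,0],[-1,0,0,0,0]]' 25; python3 d.py .514 .1365 .124 84.5

```

```text
clock: 6.57
position: [0.5196, 0.136, 0.1335]
ee_rot: [0.031, 0.741, 0.67, 0.018]
contact_force: [-0.6, -0.6, -0.6]
width: 0.0121
clock 6.5667 pos [0.5196 0.136  0.1335] yaw 84.21 shift mm [ 0.1 -6.2  9.1] turn -0.29 z [ 0.069 -0.022 -0.997] q6 -1.31 F [-0.6 -0.6 -0.6] w 0.0121
```

```bash
python3 - <<'E'
from h import *
p=eyes.get_image('wrist');save(p,'w6.png')
p=eyes.get_image('scene');cv2.imwrite('pics/s6.png',cv2.resize(cv2.cvtColor(p['frame'],4)[90:300,240:450],None,fx=2.8,fy=2.8))
E
python3 d.py .514 .1365 .124 84.5
```

```text
clock 6.6667 pos [0.5195 0.136  0.1333] yaw 84.21 shift mm [ 0.1 -6.1  8.9] turn -0.29 z [ 0.069 -0.022 -0.997] q6 -1.31 F [-0.2 -0.2  0.4] w 0.0002
```

View pics/w6.png

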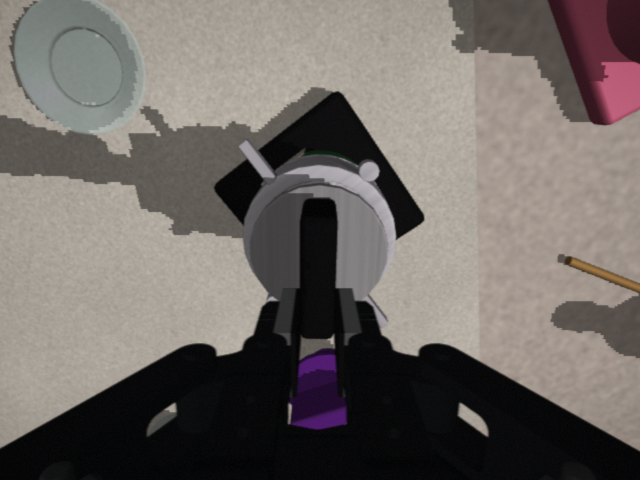

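View pics/s6.png

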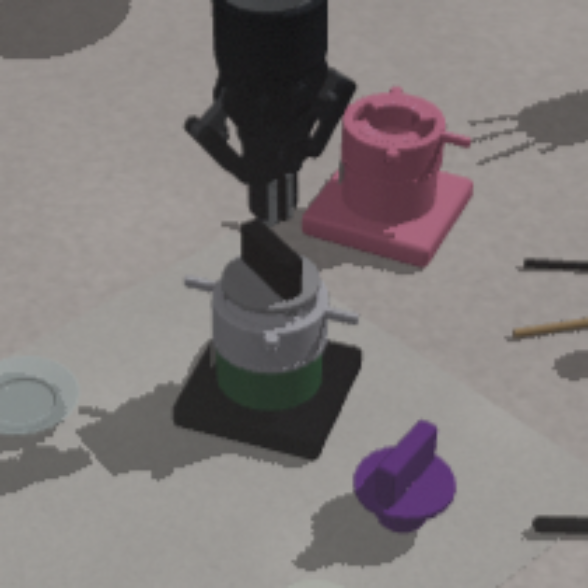

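```bash
python3 - <<'E'
from h import *
s=manip.get_state();p=eyes.get_image('scene')
pr=lambda P:cv2.projectPoints(np.array([P],float),np.array(p['rvec'],float),np.array(p['tvec'],float),p['K'],None)[0].ravel().round(1)
print('TCP',pr(s['position']),'bar top',pr([.514,.1365,.151]),'rim',pr([.514,.1365,.1]), [ (z,pr([.514,.1365,z])) for z in (.151,.17,.19,.21)])
t=eyes.get_image('top')
save(t,'t6.png');a=cv2.imread('pics/t6.png');cv2.imwrite('pics/t6c.png',cv2.resize(a[150:350,180:380],None,fx=3,fy=3))
w=eyes.get_image('wrist')
s=manip.get_state();w['st']=s
print('stud',ray(w,369,171,.1),'rib',ray(w,243,145,.095),s['position'],s['qpos'],s['ee_rot'])
M=np.array(w['mount']);c=-M[:3,:3].T@M[:3,3];print(w['K'],w['K']@c/c[2])
E
```

```text
TCP [337.1 184.2] bar top [335.7 175.8] rim [335.3 195.6] [(0.151, array([335.7, 175.8])), (0.17, array([335.8, 168.1])), (0.19, array([335.9, 159.9])), (0.21, array([336. , 151.4]))]
stud [0.47647754 0.16801789 0.1       ] rib [0.45743048 0.10417295 0.095     ] [0.51898253 0.13592935 0.13275114] [ 0.15057563  0.22682209  1.73444056 -0.03555167  1.11720688 -1.30510638] [0.03080643 0.74127908 0.67025883 0.01758943]
[[401.28115164   0.         317.02074401]
 [  0.         401.28115164 238.66499119]
 [  0.           0.           1.        ]] [314.39121828 277.99949957   1.        ]
```

View pics/t6c.png

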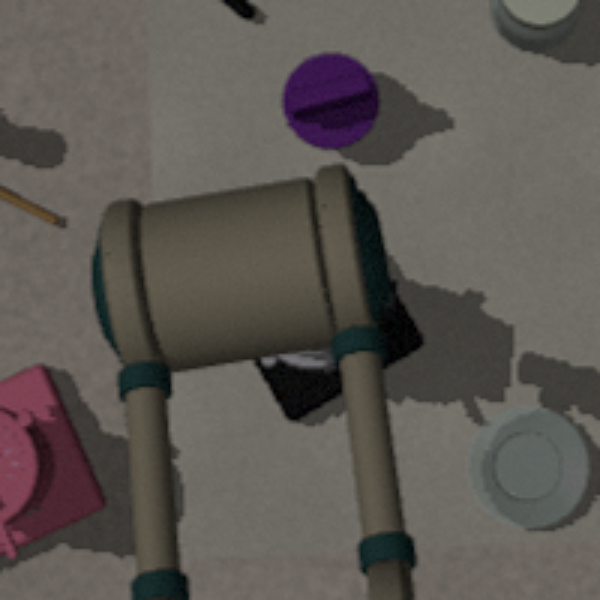

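```bash
python3 - <<'E'
from h import *
p=eyes.get_image('wrist');save(p,'w7.png')
a=cv2.imread('pics/w7.png');cv2.imwrite('pics/w7c.png',cv2.resize(a[180:380,220:420],None,fx=3,fy=3))
p=eyes.get_image('scene');save(p,'s7.png');a=cv2.imread('pics/s7.png')
cv2.imwrite('pics/s7c.png',cv2.resize(a[130:230,290:390],None,fx=6,fy=6,interpolation=2))
E
python3 d.py .514 .1365 .124 84.5
```

```text
clock 6.9167 pos [0.5189 0.1359 0.1327] yaw 84.21 shift mm [ 0.2 -5.5  8.3] turn -0.29 z [ 0.067 -0.022 -0.997] q6 -1.31 F [-1.  -0.2 -0.2] w -0.0004
```

View pics/w7c.png

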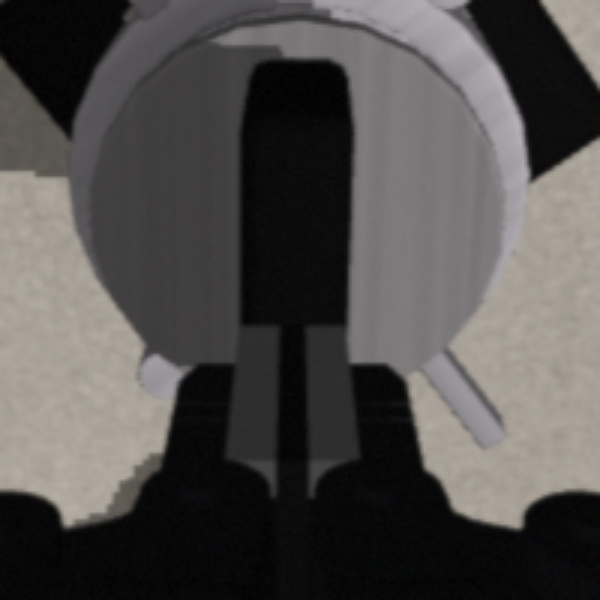

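View pics/s7c.png

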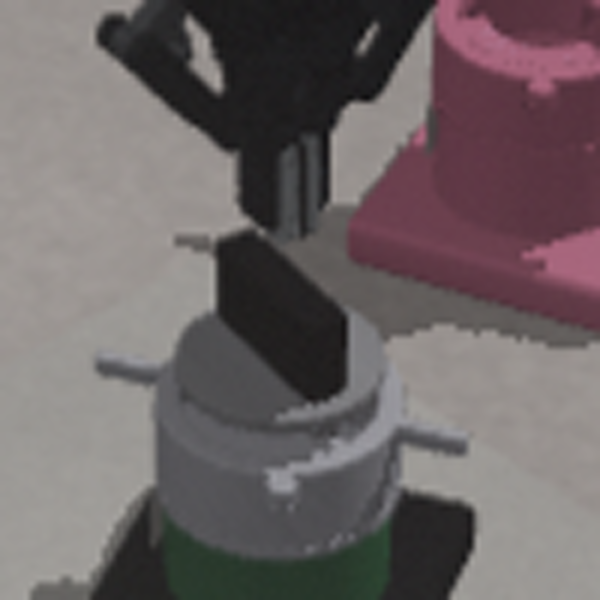

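```bash
python3 - <<'E'
from h import *
s=manip.get_state();w=eyes.get_image('wrist');w['st']=s;p=eyes.get_image('scene')
def line(p,u,v): return ray(p,u,v,.3),ray(p,u,v,.1)
a0,a1=line(w,317,288);b0,b1=line(p,290+298/6,130+236/6)
da=(a1-a0);da/=np.linalg.norm(da);db=b1-b0;db/=np.linalg.norm(db)
t=np.linalg.lstsq(np.c_[da,-db],b0-a0,rcond=None)[0]
A=a0+da*t[0];B=b0+db*t[1];print(A,B)
q=R.from_quat(np.roll(s['ee_rot'],-1)).as_matrix();print(q.T@((A+B)/2-s['position']), manip.grip_point_offset)
print([x for x in dir(manip) if x[0]!='_'])
# bar corners in scene back-projected
for u,v in [(218,240),(250,232),(347,318),(322,335)]: print(ray(p,290+u/6,130+v/6,.151))
E
```

```text
[0.51005943 0.13853957 0.16105448] [0.51482049 0.14607332 0.16294108]
[ 0.00524972 -0.0050347  -0.02984178] -0.0187
['MotionError', 'get_state', 'grip_point_offset', 'sign_off']
[0.4873243  0.13445789 0.151     ]
[0.49073567 0.14566321 0.151     ]
[0.54710215 0.13981518 0.151     ]
[0.54870061 0.12759355 0.151     ]
```

```bash
python3 -m inch '[[1,0,0,0,0],[1,0,0,0,0],[1,0,0,0,0]]'; python3 d.py .514 .1365 .11 84.5;python3 -m inch '[[1,0,0,0,0],[1,0,0,0,0],[1,0,0,0,0]]'; python3 d.py .514 .1365 .11 84.5
```

```text
clock: 7.27
position: [0.5188, 0.136, 0.1325]
ee_rot: [0.031, 0.741, 0.67, 0.017]
contact_force: [-1.1, 0.0, -0.1]
width: 0.0355
clock 7.2667 pos [0.5188 0.136  0.1325] yaw 84.21 shift mm [ 0.4 -6.4 22.1] turn -0.29 z [ 0.067 -0.022 -0.998] q6 -1.31 F [-1.1  0.  -0.1] w 0.0355
clock: 7.52
position: [0.5187, 0.1359, 0.1324]
ee_rot: [0.031, 0.741, 0.67, 0.017]
contact_force: [-0.4, 0.4, -0.1]
width: 0.0723
clock 7.5167 pos [0.5187 0.1359 0.1324] yaw 84.21 shift mm [ 0.4 -6.3 22. ] turn -0.29 z [ 0.067 -0.022 -0.998] q6 -1.31 F [-0.4  0.4 -0.1] w 0.0723
```

```bash
python3 -m inch '[[0.1,0,-4,7,0],[0.1,0,-2,5,0],[0.1,0,0,2,0],[0.1,0,0,0,0]]'; python3 d.py .514 .1365 .095 84.5
python3 - <<'E'
from h import *
p=eyes.get_image('wrist');save(p,'w8.png')
a=cv2.imread('pics/w8.png');A=cv2.resize(a[180:380,220:420],(400,400))
p=eyes.get_image('scene');save(p,'s8.png');a=cv2.imread('pics/s8.png')
B=cv2.resize(a[130:230,290:390],(400,400),interpolation=2)
cv2.imwrite('pics/c8.png',np.hstack([A,B]))
E
python3 d.py .514 .1365 .095 84.5
```

```text
clock: 7.85
position: [0.5128, 0.1362, 0.1164]
ee_rot: [0.03, 0.741, 0.67, 0.017]
contact_force: [-0.7, -0.8, 0.1]
width: 0.0471
clock 7.85 pos [0.5128 0.1362 0.1164] yaw 84.21 shift mm [ 0.7 -0.3 21.4] turn -0.29 z [ 0.066 -0.022 -0.998] q6 -1.3 F [-0.7 -0.8  0.1] w 0.0471
clock 7.95 pos [0.5133 0.1363 0.1169] yaw 84.21 shift mm [ 0.6 -0.8 21.9] turn -0.29 z [ 0.067 -0.022 -0.998] q6 -1.3 F [ 1.  -0.3  0.6] w 0.0469
```

View pics/c8.png

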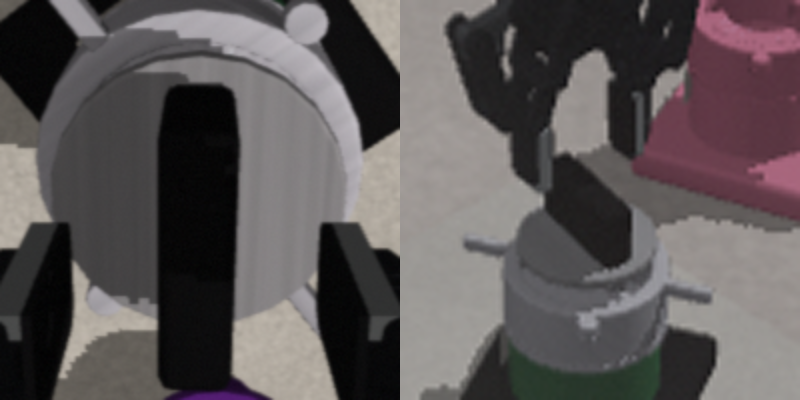

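```bash
python3 -m inch '[[0.1,0,0,6,0],[0.1,0,0,6,0],[0.1,0,0,3,0],[0.1,0,0,0,0]]'; python3 d.py .514 .1365 .095 84.5
python3 - <<'E'
from h import *
p=eyes.get_image('wrist');save(p,'w9.png')
a=cv2.imread('pics/w9.png');A=cv2.resize(a[180:380,220:420],(400,400))
p=eyes.get_image('scene');save(p,'s9.png');a=cv2.imread('pics/s9.png')
B=cv2.resize(a[130:230,290:390],(400,400),interpolation=2)
cv2.imwrite('pics/c9.png',np.hstack([A,B]))
E
python3 d.py .514 .1365 .095 84.5
```

```text
clock: 8.28
position: [0.5151, 0.136, 0.1008]
ee_rot: [0.031, 0.741, 0.67, 0.018]
contact_force: [-0.2, -0.3, 1.4]
width: 0.0471
clock 8.2833 pos [0.5151 0.136  0.1008] yaw 84.21 shift mm [ 0.5 -1.5  5.7] turn -0.29 z [ 0.068 -0.022 -0.997] q6 -1.3 F [-0.2 -0.3  1.4] w 0.0471
clock 8.3833 pos [0.5154 0.136  0.1014] yaw 84.21 shift mm [ 0.4 -1.9  6.3] turn -0.29 z [ 0.069 -0.022 -0.997] q6 -1.3 F [ 0.5  0.1 -0.1] w 0.0469
```

View pics/c9.png

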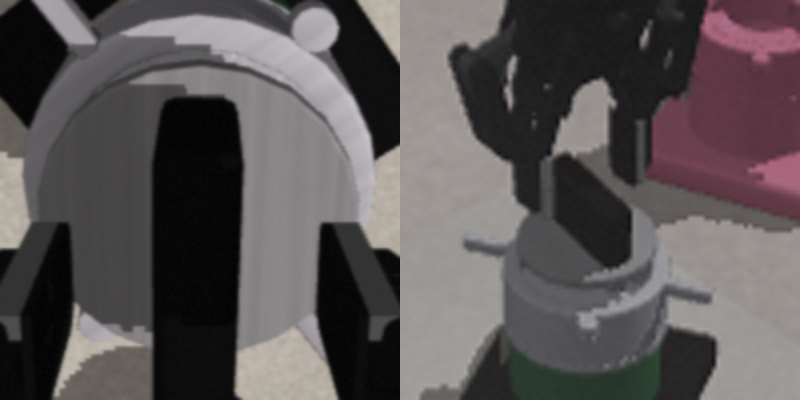

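```bash
python3 - <<'E'
from h import *
p=eyes.get_image('scene');s=manip.get_state();q=R.from_quat(np.roll(s['ee_rot'],-1)).as_matrix()
pr=lambda P:(cv2.projectPoints(np.array([P],float),np.array(p['rvec'],float),np.array(p['tvec'],float),p['K'],None)[0].ravel()-[290,130])*4+[400,0]
for sx in (1,-1):
  for d in (0,.01,.02,.03,.04,.05): print(sx,d,[pr(s['position']+q@[sx*.0235,y,-d]).round() for y in (-.011,.011)],(s['position']+q@[sx*.0235,0,-d]).round(3))
E
```

```text
1 0 [array([608., 237.]), array([633., 256.])] [0.518 0.159 0.101]
1 0.01 [array([608., 221.]), array([633., 240.])] [0.517 0.16  0.111]
1 0.02 [array([608., 204.]), array([633., 224.])] [0.517 0.16  0.121]
1 0.03 [array([607., 188.]), array([632., 208.])] [0.516 0.16  0.131]
1 0.04 [array([607., 172.]), array([632., 191.])] [0.515 0.16  0.141]
1 0.05 [array([607., 155.]), array([632., 174.])] [0.514 0.161 0.151]
-1 0 [array([533., 267.]), array([557., 288.])] [0.513 0.113 0.102]
-1 0.01 [array([532., 251.]), array([556., 272.])] [0.513 0.113 0.112]
-1 0.02 [array([532., 235.]), array([556., 255.])] [0.512 0.113 0.122]
-1 0.03 [array([531., 219.]), array([555., 239.])] [0.511 0.113 0.132]
-1 0.04 [array([530., 202.]), array([555., 222.])] [0.51  0.114 0.142]
-1 0.05 [array([530., 185.]), array([555., 205.])] [0.51  0.114 0.152]
```

```bash
python3 -m inch '[[0.1,0,0,6,0],[0.1,0,0,6,0],[0.1,0,0,3,0],[0.1,0,0,0,0]]'; python3 d.py .514 .1365 .085 84.5
python3 - <<'E'
from h import *
p=eyes.get_image('wrist');save(p,'w10.png')
a=cv2.imread('pics/w10.png');A=cv2.resize(a[180:380,220:420],(400,400))
p=eyes.get_image('scene');save(p,'s10.png');a=cv2.imread('pics/s10.png')
B=cv2.resize(a[130:230,290:390],(400,400),interpolation=2)
cv2.imwrite('pics/c10.png',np.hstack([A,B]))
E
python3 d.py .514 .1365 .085 84.5
```

```text
clock: 8.77
position: [0.5174, 0.1358, 0.0859]
ee_rot: [0.032, 0.741, 0.67, 0.019]
contact_force: [0.1, 0.8, 0.7]
width: 0.0469
clock 8.7667 pos [0.5174 0.1358 0.0859] yaw 84.21 shift mm [ 0.3 -3.5  0.7] turn -0.29 z [ 0.071 -0.021 -0.997] q6 -1.3 F [0.1 0.8 0.7] w 0.0469
clock 8.8667 pos [0.5177 0.1359 0.0865] yaw 84.21 shift mm [ 0.3 -3.8  1.2] turn -0.29 z [ 0.072 -0.021 -0.997] q6 -1.3 F [ 0.3  0.7 -0.6] w 0.0467
```

View pics/c10.png

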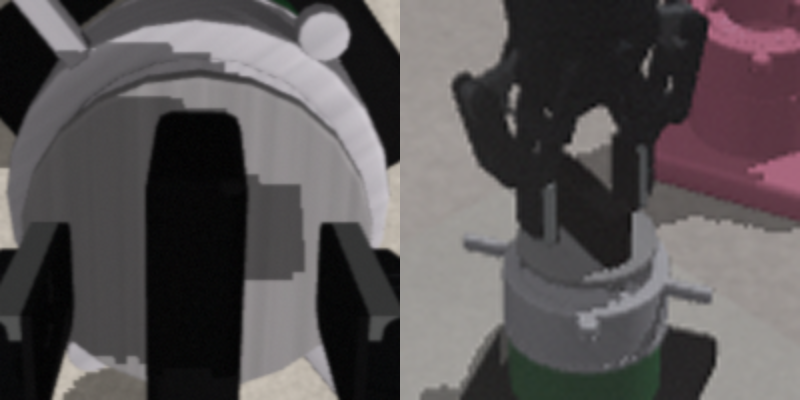

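The fingers straddle the bar. The tips sit about 40 mm behind the stated TCP, judging by both cameras. Closing now.

```bash
python3 -m inch '[[-1,0,-2,0,0],[-1,0,0,0,0],[-1,0,0,0,0],[-1,0,0,0,0],[-1,0,0,0,0]]' 30; python3 d.py .514 .1365 .085 84.5
python3 - <<'E'
from h import *
p=eyes.get_image('wrist');save(p,'w11.png')
a=cv2.imread('pics/w11.png');A=cv2.resize(a[180:380,220:420],(400,400))
p=eyes.get_image('scene');save(p,'s11.png');a=cv2.imread('pics/s11.png')
B=cv2.resize(a[130:230,290:390],(400,400),interpolation=2)
cv2.imwrite('pics/c11.png',np.hstack([A,B]))
E
python3 d.py .514 .1365 .085 84.5
```

```text
clock: 9.28
position: [0.5156, 0.1362, 0.0867]
ee_rot: [0.032, 0.741, 0.67, 0.02]
contact_force: [0.4, 0.3, -0.6]
width: 0.0156
clock 9.2833 pos [0.5156 0.1362 0.0867] yaw 84.21 shift mm [ 0.2 -1.8  1.6] turn -0.29 z [ 0.073 -0.021 -0.997] q6 -1.3 F [ 0.4  0.3 -0.6] w 0.0156
clock 9.3833 pos [0.5157 0.1362 0.0867] yaw 84.22 shift mm [ 0.1 -1.8  1.5] turn -0.28 z [ 0.073 -0.021 -0.997] q6 -1.3 F [-0.2  0.3 -0.5] w 0.0153
```

View pics/c11.png

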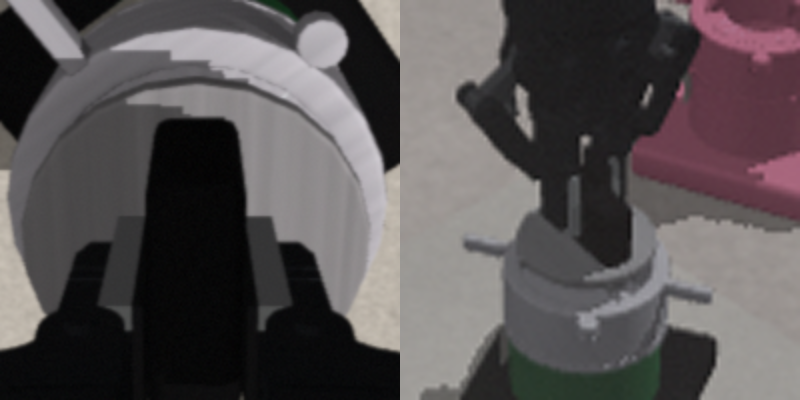

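```bash
python3 -m inch '[[-1,0,0,0,-4],[-1,0,0,0,-5],[-1,0,0,0,-5],[-1,0,0,0,-3],[-1,0,0,0,0]]'; python3 d.py .515 .1362 .086 120.5
```

```text
clock: 9.8
position: [0.5157, 0.1358, 0.0867]
ee_rot: [0.035, 0.629, 0.777, 0.014]
contact_force: [0.3, 0.2, -0.8]
width: 0.0154
clock 9.8 pos [0.5157 0.1358 0.0867] yaw 101.98 shift mm [ 0.5 -0.6  0.6] turn -18.52 z [ 0.073 -0.022 -0.997] q6 -1.61 F [ 0.3  0.2 -0.8] w 0.0154
```

Tracking well. Next I'll continue to the ribs and then press down gently.

```bash
python3 -m inch '[[-1,0,0,0,-5],[-1,0,0,0,-5],[-1,0,0,0,-5],[-1,0,0,0,-3],[-1,0,0,0,0]]'; python3 d.py .515 .1362 .086 120.5
python3 - <<'E'
from h import *
p=eyes.get_image('wrist');save(p,'w12.png')
a=cv2.imread('pics/w12.png');A=cv2.resize(a[100:400,170:470],(400,400))
p=eyes.get_image('scene');save(p,'s12.png');a=cv2.imread('pics/s12.png')
B=cv2.resize(a[130:230,290:390],(400,400),interpolation=2)
cv2.imwrite('pics/c12.png',np.hstack([A,B]))
E
```

```text
clock: 10.22
position: [0.5149, 0.1358, 0.0861]
ee_rot: [0.036, 0.496, 0.867, 0.008]
contact_force: [1.2, -0.1, -1.0]
width: 0.0155
clock 10.2167 pos [0.5149 0.1358 0.0861] yaw 120.39 shift mm [0.4 0.3 0.1] turn -0.11 z [ 0.071 -0.022 -0.997] q6 -1.93 F [ 1.2 -0.1 -1. ] w 0.0155
```

View pics/c12.png

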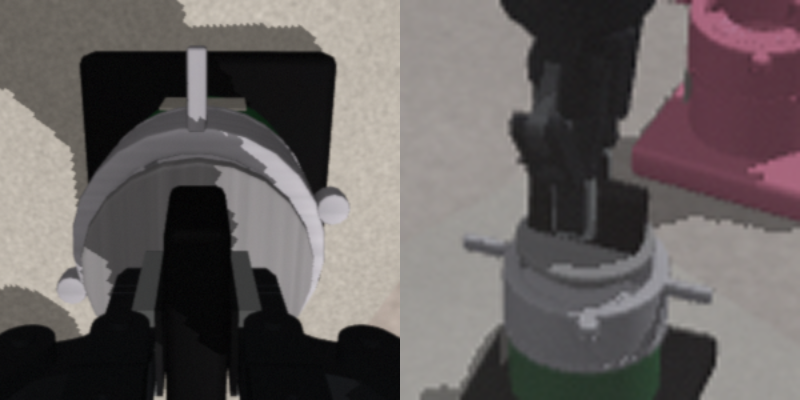

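The bar lines up with the rib (rib at left-panel column 197, bar centre at 197). Lowering now.

```bash
python3 -m inch '[[-1,0,0,3,0],[-1,0,0,3,0],[-1,0,0,3,0],[-1,0,0,1,0]]'; python3 d.py .515 .1362 .075 120.5
```

```text
clock: 10.65
position: [0.5163, 0.1355, 0.077]
ee_rot: [0.037, 0.499, 0.866, 0.009]
contact_force: [-5.6, -1.1, 16.2]
width: 0.0154
clock 10.65 pos [0.5163 0.1355 0.077 ] yaw 120.02 shift mm [ 1.4 -0.9  1.9] turn -0.48 z [ 0.073 -0.022 -0.997] q6 -1.92 F [-5.6 -1.1 16.2] w 0.0154
```

```bash
python3 -m inch '[[-0.3,0,0,0,0],[-0.3,0,0,0,0],[-0.3,0,0,0,0]]'; python3 d.py .514 .1362 .076 120.5
python3 - <<'E'
from h import *
p=eyes.get_image('wrist');save(p,'w13.png')
a=cv2.imread('pics/w13.png');A=cv2.resize(a[100:400,170:470],(400,400))
p=eyes.get_image('scene');save(p,'s13.png');a=cv2.imread('pics/s13.png')
B=cv2.resize(a[130:230,290:390],(400,400),interpolation=2)
cv2.imwrite('pics/c13.png',np.hstack([A,B]))
E
```

```text
clock: 10.9
position: [0.5171, 0.1355, 0.0776]
ee_rot: [0.038, 0.5, 0.865, 0.009]
contact_force: [-0.3, -0.0, -0.1]
width: 0.0299
clock 10.9 pos [0.5171 0.1355 0.0776] yaw 119.92 shift mm [ 2.3 -2.4  1.3] turn -0.58 z [ 0.074 -0.022 -0.997] q6 -1.92 F [-0.3 -0.  -0.1] w 0.0299
```

View pics/c13.png

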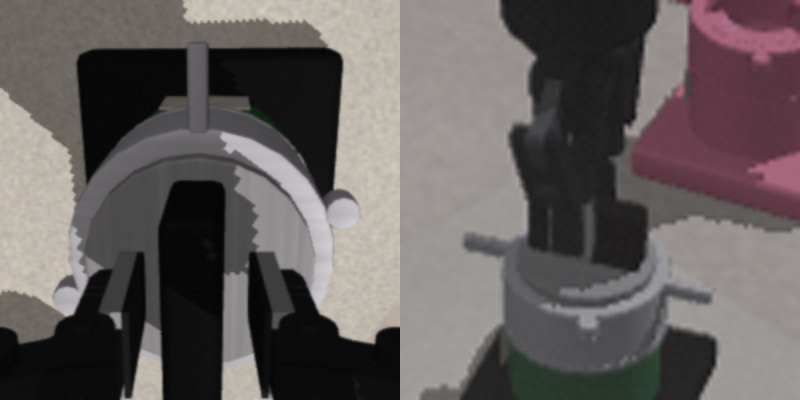

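The lid dropped about 11–12 mm (bar top in the scene panel went from row 183 to 203). I'll regrip lightly and screw forward in stages.

```bash
python3 -m inch '[[-1,0,0,0,0],[-1,0,0,0,0],[-1,0,0,0,0],[-1,0,0,0,4],[-1,0,0,0,5],[-1,0,0,0,5],[-1,0,0,0,5],[-1,0,0,0,3],[-1,0,0,0,0]]' 25; python3 d.py .517 .1355 .0776 50.5
```

```text
clock: 11.75
position: [0.5123, 0.1343, 0.0777]
ee_rot: [0.032, 0.662, 0.748, 0.012]
contact_force: [0.9, 0.1, 0.2]
width: 0.0157
clock 11.75 pos [0.5123 0.1343 0.0777] yaw 96.94 shift mm [0.6 4.8 0.4] turn 46.44 z [ 0.065 -0.024 -0.998] q6 -1.52 F [0.9 0.1 0.2] w 0.0157
```

```bash
python3 -m inch '[[-1,0,1,0,4],[-1,0,1,0,5],[-1,0,1,0,5],[-1,0,1,0,5],[-1,0,0,0,3],[-1,0,0,0,0]]'; python3 d.py .517 .1355 .0776 50.5
python3 - <<'E'
from h import *
p=eyes.get_image('wrist');save(p,'w14.png')
a=cv2.imread('pics/w14.png');A=cv2.resize(a[100:400,170:470],(400,400))
p=eyes.get_image('scene');save(p,'s14.png');a=cv2.imread('pics/s14.png')
B=cv2.resize(a[130:230,290:390],(400,400),interpolation=2)
cv2.imwrite('pics/c14.png',np.hstack([A,B]))
E
```

```text
clock: 12.25
position: [0.5119, 0.1331, 0.0773]
ee_rot: [0.028, 0.795, 0.605, 0.014]
contact_force: [-0.9, 1.8, 1.9]
width: 0.0155
clock 12.25 pos [0.5119 0.1331 0.0773] yaw 74.5 shift mm [ 3.7  4.2 -0.1] turn 24.0 z [ 0.056 -0.027 -0.998] q6 -1.13 F [-0.9  1.8  1.9] w 0.0155
```

View pics/c14.png

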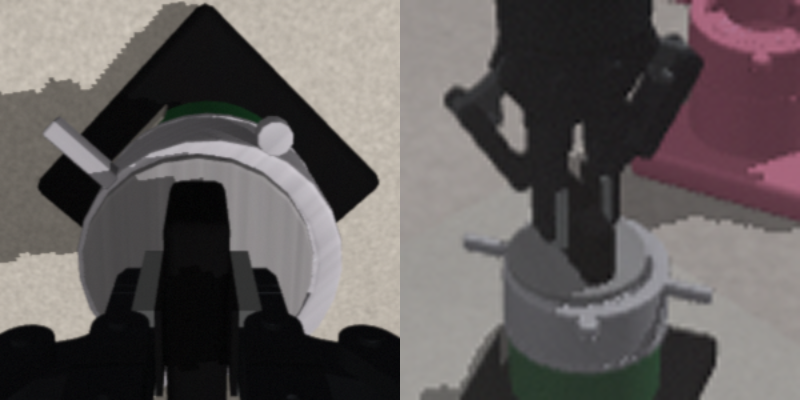

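```bash
python3 -m inch '[[-1,1,1,0,4],[-1,1,1,0,5],[-1,1,1,0,5],[-1,1,0,0,5],[-1,0,0,0,3],[-1,0,0,0,0]]'; python3 d.py .517 .1355 .0776 50.5
python3 - <<'E'
from h import *
p=eyes.get_image('wrist');save(p,'w15.png')
a=cv2.imread('pics/w15.png');A=cv2.resize(a[100:400,170:470],(400,400))
p=eyes.get_image('scene');save(p,'s15.png');a=cv2.imread('pics/s15.png')
B=cv2.resize(a[130:230,290:390],(400,400),interpolation=2)
cv2.imwrite('pics/c15.png',np.hstack([A,B]))
E
```

```text
clock: 12.85
position: [0.5156, 0.1325, 0.0776]
ee_rot: [0.027, 0.897, 0.442, 0.017]
contact_force: [-1.7, 0.7, 1.3]
width: 0.0155
clock 12.85 pos [0.5156 0.1325 0.0776] yaw 52.48 shift mm [ 3.3 -0.7 -0.1] turn 1.98 z [ 0.054 -0.034 -0.998] q6 -0.74 F [-1.7  0.7  1.3] w 0.0155
```

View pics/c15.png

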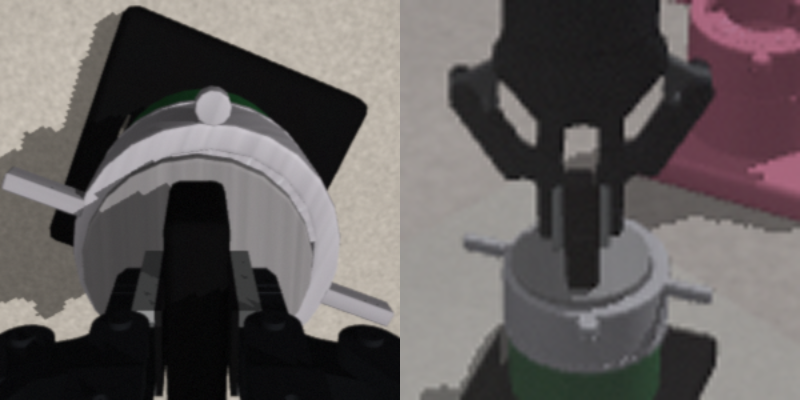

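```bash
python3 -m inch '[[-1,1,0,0,2],[-1,0,0,0,0],[-0.3,0,0,0,0],[-0.1,0,0,0,0],[0.1,0,0,0,0],[0.1,0,0,0,0]]'; python3 d.py .517 .1355 .0776 50.5
python3 - <<'E'
from h import *
p=eyes.get_image('wrist');save(p,'w16.png')
a=cv2.imread('pics/w16.png');A=cv2.resize(a[100:400,170:470],(400,400))
p=eyes.get_image('scene');save(p,'s16.png');a=cv2.imread('pics/s16.png')
B=cv2.resize(a[130:230,290:390],(400,400),interpolation=2)
cv2.imwrite('pics/c16.png',np.hstack([A,B]))
E
```

```text
clock: 13.45
position: [0.5162, 0.1335, 0.077]
ee_rot: [0.027, 0.902, 0.431, 0.017]
contact_force: [-0.0, 0.7, -0.2]
width: 0.0467
clock 13.45 pos [0.5162 0.1335 0.077 ] yaw 51.08 shift mm [ 2.  -0.6 -0.6] turn 0.58 z [ 0.055 -0.034 -0.998] q6 -0.71 F [-0.   0.7 -0.2] w 0.0467
```

View pics/c16.png

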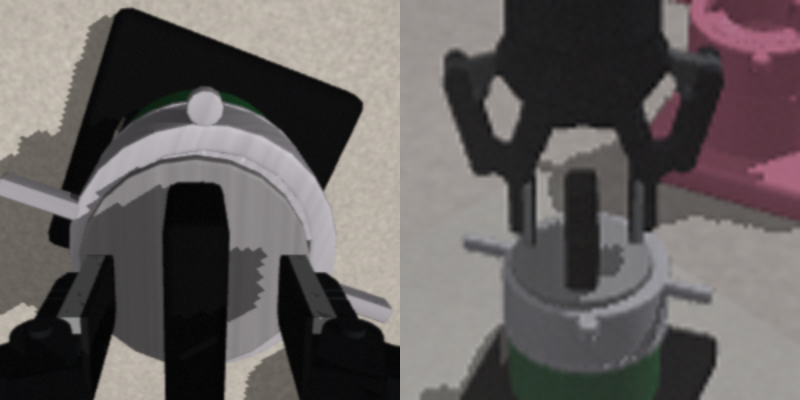

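The fingers are clear of the bar and it points at the stud. Going straight up, gently at first.

```bash
python3 -m inch '[[0.1,0,0,-5,0],[0.1,0,0,-10,0],[0.1,0,0,-15,0],[0.1,0,0,-20,0],[0.1,0,0,-25,0],[0.1,0,0,-25,0],[0.1,0,-15,-20,0],[0.1,0,-15,-10,0],[0.1,0,-10,-5,0],[0.1,0,0,0,0],[0.1,0,0,0,0]]'; python3 d.py .517 .1355 .0776 50.5
python3 - <<'E'
from h import *
import time
eyes.get_image('top')
s=manip.get_state();p=eyes.get_image('wrist');p['st']=s;save(p,'w17.png');print(s['position'],s['qd'].round(3))
a=cv2.imread('pics/w17.png')
np.save('st.npy',np.concatenate([s['position'],s['ee_rot']]))
E
```

```text
clock: 14.47
position: [0.4751, 0.165, 0.2206]
ee_rot: [0.027, 0.902, 0.431, 0.019]
contact_force: [0.2, -1.1, 0.2]
width: 0.0472
clock 14.4667 pos [0.4751 0.165  0.2206] yaw 51.14 shift mm [  1.9  41.8 146. ] turn 0.64 z [ 0.057 -0.032 -0.998] q6 -0.65 F [ 0.2 -1.1  0.2] w 0.0472
[0.47487203 0.16490859 0.2203186 ] [-0.015  0.017  0.004 -0.005 -0.003 -0.001]
```

View pics/w17.png

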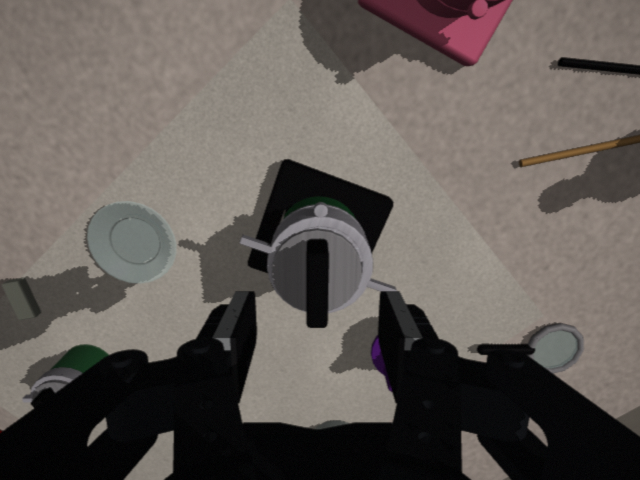

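```bash
python3 - <<'E'
from h import *
x=np.load('st.npy');p=dict(K=np.load('K.npy'),mount=np.load('M.npy'),st=dict(position=x[:3],ee_rot=x[3:]))
ang=lambda a,b:np.degrees(np.arctan2(*(a-b)[[1,0]]))
a,b=ray(p,242,239,.095),ray(p,395,290,.095);print('ribs',ang(b,a),(a+b)/2)
for z in (.14,.151):
  a,b=ray(p,317,242,z),ray(p,316.5,326,z);print('bar',z,ang(b,a),(a+b)/2,np.linalg.norm(a-b))
print(ray(p,321,211,.1))
t=eyes.get_image('top');save(t,'t17.png');c=cv2.imread('pics/t17.png')
s=eyes.get_image('scene');save(s,'s17.png');d=cv2.imread('pics/s17.png')
cv2.imwrite('pics/c17.png',np.hstack([cv2.resize(c[210:310,240:340],(400,400),interpolation=2),cv2.resize(d[150:270,290:410],(400,400),interpolation=2)]))
for r in mark_of(s,'small_jar')[:2]: print(r['point'],r['confidence'],ray(s,r['point'][1],r['point'][0],0))
E
```

```text
ribs 30.948816791375783 [0.51517535 0.13545105 0.095     ]
bar 0.14 -39.23640911842517 [0.51002678 0.13517414 0.14      ] 0.06558485431597495
bar 0.151 -39.23640911842518 [0.50571696 0.13851893 0.151     ] 0.06275911893854777
[0.47864223 0.16519808 0.1       ]
[288.8, 199.5] 0.63 [ 4.72327229e-01 -1.75220263e-01  1.11022302e-16]
```

View pics/c17.png

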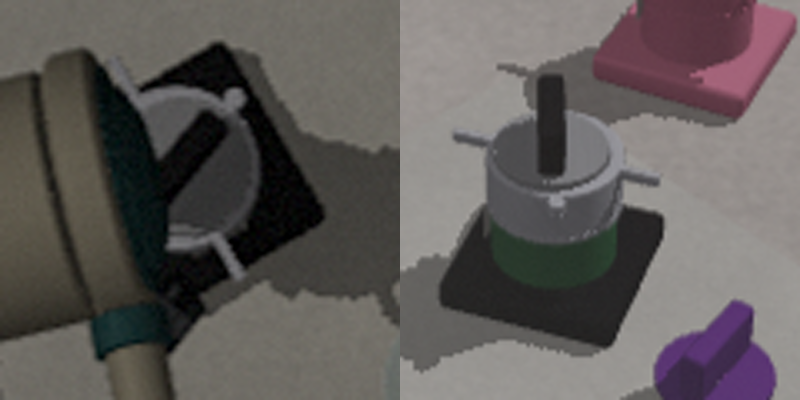

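```bash
python3 - <<'E'
from h import *
s=eyes.get_image('scene')
for z in (.14,.151):
  for sg in (1,-1):
    P=np.array([.514-sg*.030*np.cos(np.radians(39.3)),.136+sg*.03*np.sin(np.radians(39.3)),z])
    u=cv2.projectPoints(P[None],np.array(s['rvec'],float),np.array(s['tvec'],float),s['K'],None)[0].ravel()
    print(z,sg,((u-[290,150])/.3+[400,0]).round(1))
E
```

```text
0.14 1 [550.4  70.9]
0.14 -1 [552.2 131.9]
0.151 1 [550.7  56.4]
0.151 -1 [552.5 117.2]
```

The far top end of the bar is at panel row 75. Fully down predicts 71 and still on the thread predicts 56, so the lid is down. Handing in.

```bash
python3 - <<'E'
from h import *
print(manip.sign_off(), manip.get_state()['clock'])
E
```

```text
the job is handed in; nothing more can be done
the job is handed in; nothing more can be done
```

I turned the lid back about 36° to the ribs, and it dropped in by about 11–12 mm. I then screwed it forward to the studs, let go, moved the arm clear and handed in at about 15 s of the 35 s allowed. The hand-in gives no verdict, so success rests on the checks below.

**Last checks**
- **Angle:** the bar is at −39.2° and the ribs at 30.9°, so the bar is about 70° from the ribs, in line with the studs.
- **Height:** the scene camera puts the bar's far top end at row 75. A lid fully down should show at row 71, and one still on the thread at row 56.
- **Position:** from the wrist picture the lid is within about 5 mm of centre, and by eye it looks level. I did not measure the tilt.
- **Small jar:** its measured position changed by about 3 mm, which is within the measuring error. The arm is well clear of everything.

**What failed or disagreed**
- **First grasp missed:** it closed in the air above the bar and moved nothing. The fingertips showed about 30–45 mm behind the stated TCP, so I went lower, guided by the cameras.
- **Gripper tilt:** it drifted to about 4° off vertical during the moves.
- **Trained networks:** their marks for the lid and stud in the wrist picture seemed about 10 pixels off my own readings, so I relied on mine.

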